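Set the water feed of a wet glass grinder

ROBOT

A 6-joint arm with a two-finger parallel gripper is mounted at the origin on a cart in front of the work surface, level with it; the furniture and walls round the work are solid. World frame = base frame: x ahead of the robot, y to its left, z up, the work surface at z = 0. Lengths are in m, angles in rad, forces in N, time in s.
With the tool pointing down it reaches from about 0.375 to 0.9 m from the base axis. Payload 3.1 kg.
Tool frame: the origin (TCP) lies at the very end of the fingers, on their centre line; the grasp point (between the pads) lies 19 mm behind it; z points along the fingers, y is the line along which they close (so a half turn about z gives the same grasp; the last joint's range is limited). The gripper opens to 87 mm and grips with 3 to 60 N. Pads are 19 mm wide; open, the fingers measure 117 mm over their backs; the gripper's body (75 mm by 190 mm) begins 51 mm behind the grasp point.
Start: joints at [-1.44, 0.527, 1.433, -0, 1.181, -0.178], TCP at [0.191, -0.595, 0.223] pointing down, gripper open.
Joint ranges: [-3.08, 3.08], [-0.75, 2.2], [0.22, 2.44], [-1.43, 4.57], [0, 2.65], [-2.85, 2.85]. Speed limits (rad/s): [2.79, 2.79, 3.14, 3.14, 3.14, 3.14].

INTERFACE

Orientations are given as a unit quaternion [x, y, z, w].
In Python, from rig import status, viewer, robot gives the robot as it stands.
- The arm moves only by the tool arm_command, never from a script. Its arguments are lists of equal length, an entry for each row: "delta_rot": the turn, a rotation vector about the tool's x, y, z in degrees, a list of three; "delta_pos": the shift along the tool's x, y, z in m, a list of three; "gripper": the closure, from -1 (fully open) to 1 (shut). In form: {"delta_rot": [[rx, ry, rz], ...], "delta_pos": [[dx, dy, dz], ...], "gripper": [gripper, ...]}. A call has 1 to 12 rows; each row is the pose to reach, as a shift and turn from the pose commanded when the call began, along the tool's axes at that moment; what a row does not reach only later rows make up. A row lasts 1/12 s, in which the tool goes at most 41.7 mm and 7.16 degrees, less where a joint would pass 70% of its speed; a pose out of reach is approached as far as the arm can. A call with a gripper value outside its range is refused whole. The fingers move at their own pace and stop on an object; "grip_force" is the grip in N (left out, the last holds). Time passes only in rows, so rows that repeat a pose let the fingers close. It gives the time, the measured TCP pose, the force, the opening and the grip force at its end, in the units of the state.
- status.get_obs(): the state, without advancing time (a new reading comes with each control period).
- viewer.camera(name): name is "scene" or "top" or "wrist"; returns a dict with "pixels" (480x640x3 uint8, blue, green, red), "fx", "fy", "cx", "cy" (pixels), "pose" (4x4, takes a point from camera to world coordinates); the wrist camera has in their place "mount" (4x4, takes a point from camera to tool coordinates, whose origin is the TCP and whose axes are the flange's). Camera axes: x right, y down, z forward; pixel columns grow to the right and rows downward; lengths in m; the calibration is good to about 2 mm. A picture is of the moment at which its call begins: read the wrist's pose just before it. There is no depth.
- robot.hand_in(): hands the job in; it is judged then, once.
The state is a dict: "time": time; "q": joint angles; "joint_velocities": joint speeds; "joint_torque": joint torques, N m; "position": TCP position; "tool_rot": TCP orientation; "ft_force": force on the tool from outside, world axes, zero at the start; "moment": the same for the moment, N m; "grip_width": finger opening in m; "grip_force": force on a finger pad.
Only numpy, scipy, OpenCV 4.12 (cv2) and the standard library are available. Lean on these libraries where they do the work, as an engineer would, in place of code of your own. Each camera call takes 0.05 s, during which the arm holds its last target. There are 200 camera calls.

TASK

Get the wet glass grinder ready to start: first lower its clear splash screen until it is fully down on its stops. Then set the water: turn the valve's hand wheel clockwise until it is shut against its stop, and from there back it off (anticlockwise) exactly two full turns. Finish still gripping the wheel's handle with the valve at that setting, ready to shut it off when the pump starts, and leave the tile on the grating, the jar, the spectacles and the tape where they are.

Things in the scene. Friction and masses are not known exactly. Their poses are not given: they have to be found in the camera images.
- wet_grinder: wet glass grinder, fixed: grey housing 210 (x) x 340 (y) mm, steel deck 70 mm up. Origin: centre of its underside, on the worktop; x to its back, y to its left, z up (front faces the robot at yaw 0). Left on the deck: grating (78 mm up) and grinding head inside clear panels (185 mm up at most) and a copper pipe (210 mm up). Right: the water valve.
- splash_screen (a joint): height in m of the clear splash screen (182 mm wide, 120 high, aluminium frame) at the front over its lower stops: 0 = fully down (lower edge 95 mm over the worktop), 0.085 = top. It slides straight up and down between two guides 245 mm high (grinder's x = -75, y = -29 and 159 mm). 0.35 kg; friction of 7 N holds it where it is left, pushing it down takes about 4 N.
- screen_handle (a point): middle of the steel handle bar on top of the splash screen: round bar 12 mm thick, 80 mm long along the grinder's y, 28 mm above the screen's top edge on a leg at each end; free above, in front and behind. At grinder's x = -75, y = 65 mm; 243 mm over the worktop when the screen is fully down.
- water_valve (a joint): opening of the valve in rad: 0 = shut against its stop, grows as the wheel turns anticlockwise seen from above, 2 x pi a turn, 28.27 = fully open. The level wheel has a 112 mm rim, its top 181 mm over the worktop. It does not rise; a threaded stem comes up through its hub, 4 mm a turn. Friction about 0.1 N m; it stays where it is left.
- wheel_axis (a point): point on the upright axis of the valve wheel, at the height of the middle of its handle (211 mm over the worktop); fixed to the grinder at x = 10, y = -115 mm.
- wheel_handle: black revolving handle standing upright on the wheel's rim, 50 mm from the wheel's axis: 20 mm in diameter, 51 mm tall; it spins freely about its own upright axis, so it can be gripped from above and led round in a circle without turning the gripper. Origin: centre of its foot, 183 mm over the worktop; grip it 28 mm above that.
- amber_tile: amber glass tile, 47 x 46 x 7 mm, lying loose on the grating; bystander. Origin: centre of its underside.
- frit_jar: small clear jar of pink glass grains with a black lid, 37 mm in diameter, 48 mm tall, standing on the worktop to the right of the grinder; bystander. Origin: centre of its underside.
- spectacles: pair of dark red spectacles, 141 x 142 x 42 mm, lying on the worktop; bystander. Origin: centre of its underside.
- masking_tape: roll of cream masking tape lying flat, 98 mm across, 25 mm tall; bystander. Origin: centre of its underside.

How it is judged:
By the outcome, as a careful person would: the job done as asked, in the order asked, and still so for the second after the job is handed in, while the arm keeps its last pose, push and grip.
It also fails if it takes over 72 s, if anything falls off the work surface, if the arm or the gripper's body presses on something with over 40 N, if the wrist force passes 120 N, or if a joint passes its speed limit or range.

## Working session

There is one attempt and no reset: what is moved stays moved. The work goes in short steps, Python scripts to look and compute and a tool call to move; the robot and the scene stay as the last step left them, time stands still between calls to the robot, and variables do not carry over. Pictures are saved under pics/ and viewed, at most 10 in all, crops included, and the job is handed in when it is done.

Besides the shell and the picture viewer there is one more tool, called after "Call:" in YAML: its name, and indented under it one key for each argument. arm_command: Moves the arm, as the interface text tells. Its arguments: {"type":"object","properties":{"delta_rot":{"type":"array","items":{"type":"array","items":{"type":"number"}}},"delta_pos":{"type":"array","items":{"type":"array","items":{"type":"number"}}},"gripper":{"type":"array","items":{"type":"number"}},"grip_force":{"type":"number"}},"required":["delta_rot","delta_pos","gripper"]}

```bash
mkdir -p pics; python3 - <<'E'
from rig import status, viewer
import cv2,json
import numpy as np
np.set_printoptions(precision=4,suppress=True)
o=status.get_obs(); print(o)
for n in("scene","top"):
    c=viewer.camera(n); cv2.imwrite(f"pics/{n}0.png",c["pixels"])
    print(n,c["fx"],c["fy"],c["cx"],c["cy"],c["pose"])
    np.savez(f"{n}.npz",K=[c["fx"],c["fy"],c["cx"],c["cy"]],pose=c["pose"])
E
```

```text
{'time': 0.0, 'q': array([-1.4395,  0.5285,  1.4339, -0.    ,  1.1814, -0.1785]), 'joint_velocities': array([ 0.0007, -0.0009,  0.0006, -0.0006, -0.0013, -0.0003]), 'joint_torque': array([ -0.0012, -44.0046, -17.6595,   0.0632,   0.0582,  -0.0002]), 'position': array([ 0.1905, -0.5945,  0.2216]), 'tool_rot': array([ 0.988 ,  0.1543,  0.    , -0.0011]), 'ft_force': array([-0.4584, -0.2156,  0.448 ]), 'moment': array([-0.0211, -0.0466,  0.0604]), 'grip_force': 0.0, 'grip_width': 0.0869439434110613}
scene 508.1365075582039 508.1365075582039 319.2192026180564 239.21077542525228 [[ 0.9988 -0.0274  0.0395  0.474 ]
 [-0.0481 -0.5927  0.804  -1.0301]
 [ 0.0014 -0.805  -0.5933  0.9542]
 [ 0.      0.      0.      1.    ]]
top 463.74739207619336 463.74739207619336 317.70381615568203 240.8015266461137 [[-0.0209 -0.991   0.1324  0.3527]
 [-0.9998  0.0206 -0.0038  0.0142]
 [ 0.0011 -0.1325 -0.9912  1.47  ]
 [ 0.      0.      0.      1.    ]]
```

View pics/scene0.png

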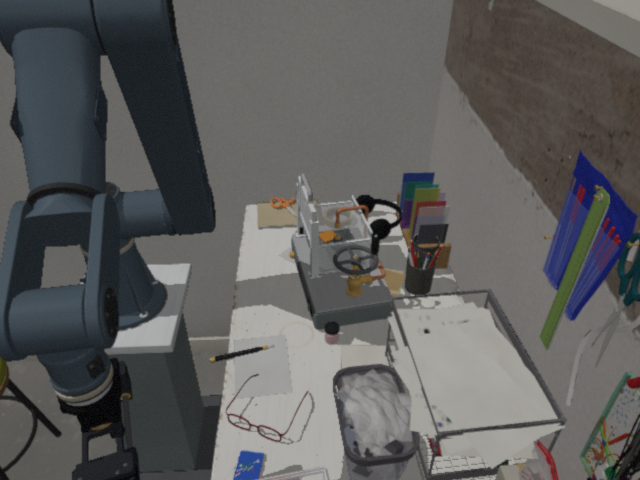

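View pics/top0.png

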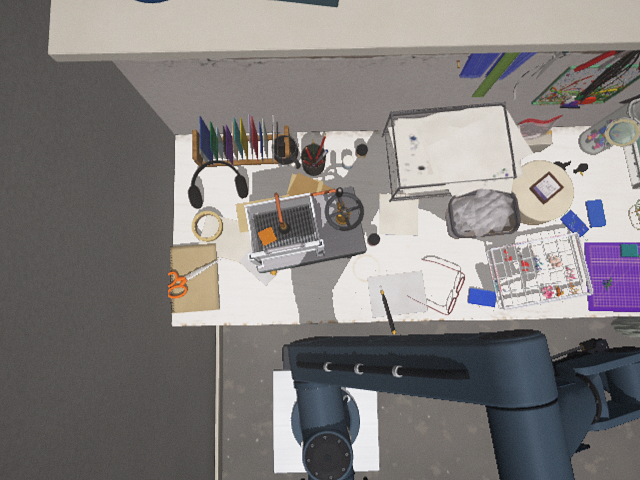

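The scene shows the grinder at about (340,260), with the screen raised and the wheel at (356,262). In the top view the wheel is at about (343,211) and the screen's top at about (287,252). I'll zoom in on both.

```bash
python3 - <<'E'
import cv2,numpy as np
a=cv2.imread("pics/top0.png")[178:282,240:375]; b=cv2.imread("pics/scene0.png")[165:330,285:405]
a=cv2.resize(a,None,fx=3.3,fy=3.3,interpolation=cv2.INTER_CUBIC)
b=cv2.resize(b,None,fx=2.9,fy=2.9,interpolation=cv2.INTER_CUBIC)
h=max(a.shape[0],b.shape[0]);c=np.zeros((h,a.shape[1]+b.shape[1],3),np.uint8)
c[:a.shape[0],:a.shape[1]]=a;c[:b.shape[0],a.shape[1]:]=b
print(a.shape,b.shape);cv2.imwrite("pics/crop0.png",c)
E
```

```text
(343, 446, 3) (478, 348, 3)
```

View pics/crop0.png

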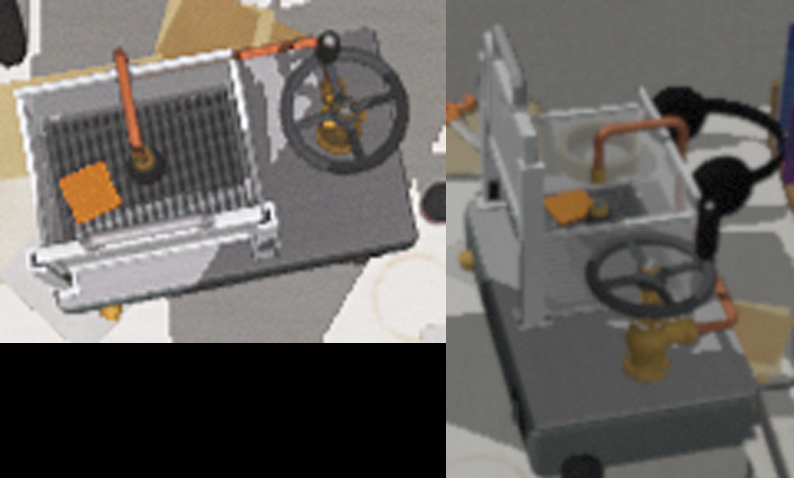

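```bash
cat > h.py <<'E'
import numpy as np
C={n:np.load(n+".npz") for n in("top","scene")}
def ray(n,u,v,z):
    K,P=C[n]["K"],C[n]["pose"]; d=P[:3,:3]@[(u-K[2])/K[0],(v-K[3])/K[1],1]; return P[:3,3]+d*(z-P[2,3])/d[2]
def proj(n,p):
    K,P=C[n]["K"],C[n]["pose"]; q=P[:3,:3].T@(np.array(p)-P[:3,3]); return K[:2]*q[:2]/q[2]+K[2:]
def g2w(x,p):
    c,s=np.cos(x[2]),np.sin(x[2]); return np.array([x[0]+c*p[0]-s*p[1],x[1]+s*p[0]+c*p[1],p[2]])
E
python3 - <<'E'
from h import *
from scipy.optimize import least_squares
np.set_printoptions(precision=4,suppress=True)
t=lambda x,y:("top",240+x/3.3,178+y/3.3)
s=lambda x,y:("scene",285+(x-446)/2.9,165+y/2.9)
obs=[(t(345,110),(.01,-.115,.175)),(s(652,275),(.01,-.115,.175)),(t(265,213),(-.075,-.029,.245)),(t(40,260),(-.075,.159,.245)),(s(528,118),(-.075,-.029,.245))]
f=lambda x:np.concatenate([proj(o[0],g2w(x,p))-o[1:] for o,p in obs])
r=least_squares(f,[.6,.05,0]);x=r.x;print(x,f(x).reshape(-1,2))
np.save("pose.npy",x)
print("axis",g2w(x,(.01,-.115,.211)),"handle",ray(*t(327,43),.234),ray(*s(708,205),.234),"bar(0)",g2w(x,(-.075,.065,.243)))
for h in(0,.03,.06,.085):
    for y in(.025,.105):
        p=g2w(x,(-.075,y,.243+h)); a=proj("top",p);b=proj("scene",p)
        print(h,y,(a-[240,178])*3.3,(b-[285,165])*2.9+[446,0])
for n,c in(("pan",(-.105,.17,.07)),("corner",(-.105,-.17,.07)),("bl",(.105,-.17,.07))):
    p=g2w(x,c);print(n,(proj("top",p)-[240,178])*3.3,(proj("scene",p)-[285,165])*2.9+[446,0])
E
```

```text
[0.5803 0.0504 0.1717] [[-2.667  -0.3529]
 [-0.9759 -0.5354]
 [-2.3633  0.1242]
 [-3.7384 -0.6799]
 [ 0.4196 14.9372]]
axis [ 0.6098 -0.0612  0.211 ] handle [ 0.6536 -0.0517  0.234 ] [ 0.6579 -0.0461  0.234 ] bar(0) [0.4953 0.1016 0.243 ]
0 0.025 [191.5605 226.4089] [516.422  129.5233]
0 0.105 [ 94.0422 245.2499] [498.913   83.4085]
0.03 0.025 [190.0018 221.8385] [516.0705 100.6102]
0.03 0.105 [ 90.0722 241.1369] [498.3464  55.2351]
0.06 0.025 [188.3643 217.0371] [515.7091  70.8839]
0.06 0.105 [ 85.9011 236.8156] [497.7647  26.3068]
0.085 0.025 [186.9351 212.8466] [515.4001  45.4658]
0.085 0.105 [ 82.2604 233.0437] [497.2678   1.601 ]
pan [ 49.5989 311.1918] [460.8959 199.0739]
corner [413.5095 240.5172] [530.4919 428.6417]
bl [367.6963  22.1132] [766.3975 391.5427]
```

```bash
python3 - <<'E'
from h import *
from scipy.optimize import least_squares
np.set_printoptions(precision=4,suppress=True)
t=lambda x,y:("top",240+x/3.3,178+y/3.3)
s=lambda x,y:("scene",285+(x-446)/2.9,165+y/2.9)
obs=[(t(345,110),(.01,-.115,.175)),(s(652,275),(.01,-.115,.175)),(t(265,213),(-.075,-.029,.245)),(t(415,243),(-.105,-.17,.07)),(t(372,30),(.105,-.17,.07)),(s(530,430),(-.105,-.17,.07)),(s(756,393),(.105,-.17,.07))]
f=lambda x:np.concatenate([proj(o[0],g2w(x,p))-o[1:] for o,p in obs])
r=least_squares(f,[.6,.05,0],loss="soft_l1");x=r.x;print(x,f(x).reshape(-1,2))
np.save("pose.npy",x)
print("axis",g2w(x,(.01,-.115,.211)),"handle",ray(*t(327,43),.234),ray(*s(708,205),.234),"bar(0)",g2w(x,(-.075,.065,.243)))
for n,u in(("t",t(148,230)),("s",s(507,52))): print(n,ray(*u,.3))
for h in(.05,.06,.07):
    p=g2w(x,(-.075,.065,.243+h)); a=proj("top",p);b=proj("scene",p)
    print(h,(a-[240,178])*3.3,(b-[285,165])*2.9+[446,0])
E
```

```text
[0.5795 0.0469 0.1659] [[-1.3797  0.0973]
 [-1.3811  0.4048]
 [-1.2065  0.4634]
 [ 0.5651 -0.1851]
 [ 0.0703 -1.9149]
 [-0.5145  0.4336]
 [ 3.2383  0.6695]]
axis [ 0.6084 -0.0648  0.211 ] handle [ 0.6536 -0.0517  0.234 ] [ 0.6579 -0.0461  0.234 ] bar(0) [0.4948 0.0986 0.243 ]
t [0.4931 0.0935 0.3   ]
s [0.4956 0.0999 0.3   ]
0.05 [142.0053 228.9567] [506.2654  59.6374]
0.06 [141.0541 227.4148] [506.1027  49.7629]
0.07 [140.0868 225.8466] [505.9385  39.7975]
```

Call:
arm_command:
  delta_rot:
    - [0,0,0]
    - [0,0,0]
    - [0,0,0]
    - [0,0,8]
    - [0,0,8]
    - [0,0,8]
    - [0,0,8]
    - [0,0,8]
    - [0,0,8]
    - [0,0,8]
    - [0,0,8]
    - [0,0,8]
  delta_pos:
    - [0,0,-0.04]
    - [0,0,-0.08]
    - [0,0,-0.12]
    - [0.5,-0.57,-0.18]
    - [0.5,-0.57,-0.18]
    - [0.5,-0.57,-0.18]
    - [0.5,-0.57,-0.18]
    - [0.5,-0.57,-0.18]
    - [0.5,-0.57,-0.18]
    - [0.5,-0.57,-0.18]
    - [0.5,-0.57,-0.18]
    - [0.5,-0.57,-0.18]
  gripper: [1,1,1,1,1,1,1,1,1,1,1,1]
  grip_force: 15

```text
time: 1.1
position: [0.3397, -0.2502, 0.372]
tool_rot: [0.996, 0.085, -0.0, -0.0]
ft_force: [0.9, -0.2, -0.1]
grip_width: 0.0148
grip_force: 0.0
```

Call:
arm_command:
  delta_rot:
    - [0,0,0]
    - [0,0,0]
    - [0,0,0]
    - [0,0,0]
    - [0,0,0]
    - [0,0,0]
    - [0,0,0]
    - [0,0,0]
    - [0,0,0]
    - [0,0,0]
    - [0,0,0]
    - [0,0,0]
  delta_pos:
    - [0.21,-0.315,-0.028]
    - [0.21,-0.315,-0.028]
    - [0.21,-0.315,-0.028]
    - [0.21,-0.315,-0.028]
    - [0.21,-0.315,-0.028]
    - [0.21,-0.315,-0.028]
    - [0.21,-0.315,-0.028]
    - [0.21,-0.315,-0.028]
    - [0.21,-0.315,-0.028]
    - [0.21,-0.315,-0.028]
    - [0.21,-0.315,-0.028]
    - [0.21,-0.315,-0.028]
  gripper: [1,1,1,1,1,1,1,1,1,1,1,1]

```text
time: 2.1
position: [0.4926, 0.0934, 0.3994]
tool_rot: [0.996, 0.086, -0.001, 0.0]
ft_force: [0.1, 0.1, 0.3]
grip_width: 0.0007
grip_force: 0.0
```

```bash
cat >> h.py <<'E'
def wrist(name):
    from rig import status,viewer; import cv2
    from scipy.spatial.transform import Rotation as R
    o=status.get_obs(); c=viewer.camera("wrist"); cv2.imwrite(f"pics/{name}.png",c["pixels"])
    T=np.eye(4);T[:3,:3]=R.from_quat(o["tool_rot"]).as_matrix();T[:3,3]=o["position"]
    np.savez(f"{name}.npz",K=[c["fx"],c["fy"],c["cx"],c["cy"]],pose=T@c["mount"]); C[name]=np.load(f"{name}.npz")
    print(o["position"],o["tool_rot"],o["ft_force"],o["q"],o["grip_width"])
E
python3 - <<'E'
from h import *
np.set_printoptions(precision=4,suppress=True)
wrist("w1"); print(C["w1"]["K"],C["w1"]["pose"])
x=np.load("pose.npy")
for p in((-.075,.025,.303),(-.075,.105,.303),(.01,-.115,.181)): print(proj("w1",g2w(x,p)))
print(proj("w1",(.655,-.05,.234)))
E
```

```text
[0.4926 0.0934 0.3994] [ 0.9963  0.0855 -0.001   0.0004] [0.1475 0.114  0.323 ] [-0.0352  0.1866  1.4696 -0.001   1.4874  1.3644] 0.0007363260046575457
[392.9378 392.9378 318.6712 238.4337] [[ 0.17   -0.9478 -0.2699  0.5665]
 [-0.9854 -0.1631 -0.0479  0.106 ]
 [ 0.0014  0.2741 -0.9617  0.561 ]
 [ 0.      0.      0.      1.    ]]
[369.5382 236.4416]
[252.1763 235.9373]
[508.3595 112.7123]
[540.5096  43.3201]
```

View pics/w1.png

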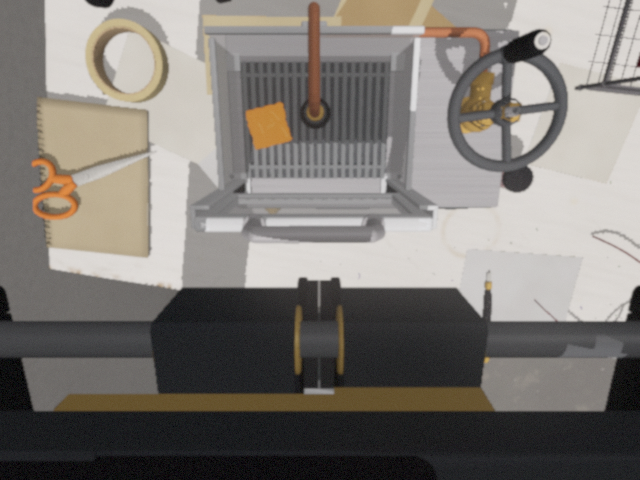

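The wrist image shows the bar at rows about 233, columns 250–383, centred under the fingers. The hub is at (508,110) and the handle top at (542,40), all within about 3 px of my predictions. Next I push the screen down.

Call:
arm_command:
  delta_rot:
    - [0,0,0]
    - [0,0,0]
    - [0,0,0]
    - [0,0,0]
    - [0,0,0]
    - [0,0,0]
    - [0,0,0]
    - [0,0,0]
    - [0,0,0]
    - [0,0,0]
    - [0,0,0]
    - [0,0,0]
  delta_pos:
    - [0.002,-0.003,0.02]
    - [0.002,-0.003,0.04]
    - [0.002,-0.003,0.06]
    - [0.002,-0.003,0.07]
    - [0.002,-0.003,0.08]
    - [0.002,-0.003,0.09]
    - [0.002,-0.003,0.1]
    - [0.002,-0.003,0.11]
    - [0.002,-0.003,0.12]
    - [0.002,-0.003,0.127]
    - [0.002,-0.003,0.132]
    - [0.002,-0.003,0.135]
  gripper: [1,1,1,1,1,1,1,1,1,1,1,1]

```text
time: 3.15
position: [0.4952, 0.0961, 0.2652]
tool_rot: [0.996, 0.085, 0.0, 0.001]
ft_force: [-0.3, -2.9, 5.5]
grip_width: 0.0004
grip_force: 1.9
```

Call:
arm_command:
  delta_rot:
    - [0,0,0]
    - [0,0,0]
    - [0,0,0]
    - [0,0,0]
    - [0,0,0]
    - [0,0,0]
  delta_pos:
    - [0,0,0.003]
    - [0,0,0.006]
    - [0,0,0.009]
    - [0,0,0.012]
    - [0,0,0.014]
    - [0,0,0.015]
  gripper: [1,1,1,1,1,1]

```text
time: 3.65
position: [0.4952, 0.0969, 0.25]
tool_rot: [0.996, 0.085, 0.0, 0.0]
ft_force: [0.9, -2.4, 4.2]
grip_width: 0.0002
grip_force: 1.8
```

Call:
arm_command:
  delta_rot:
    - [0,0,0]
    - [0,0,0]
    - [0,0,0]
    - [0,0,0]
  delta_pos:
    - [0,0,0.001]
    - [0,0,0.002]
    - [0,0,0.003]
    - [0,0,0.003]
  gripper: [1,1,1,1]

```text
time: 3.98
position: [0.4953, 0.0969, 0.249]
tool_rot: [0.996, 0.085, 0.001, 0.0]
ft_force: [-1.7, -2.8, 13.0]
grip_width: 0.0
grip_force: 6.6
```

```bash
python3 - <<'E'
from h import *
C["w1"]=np.load("w1.npz")
h=ray("w1",542,40,.234);a=ray("w1",508,115,.178)
x=np.load("pose.npy")
print(h,a,np.linalg.norm((h-a)[:2]),proj("w1",g2w(x,(.01,-.115,.178))))
d=h-[.4953,.0969,.3];t=np.radians(9.8);print(d[0]*np.cos(t)+d[1]*np.sin(t),d[0]*np.sin(t)-d[1]*np.cos(t))
E
```

```text
[ 0.65738813 -0.05037415  0.234     ] [ 0.60669593 -0.06647325  0.178     ] 0.05318721971367859 [506.85671739 112.82087529]
0.13465546246289645 0.17271405038185667
```

Call:
arm_command:
  delta_rot:
    - [0,0,0]
    - [0,0,0]
    - [0,0,0]
    - [0,0,0]
  delta_pos:
    - [0,0,-0.03]
    - [0,0,-0.06]
    - [0,0,-0.07]
    - [0,0,-0.07]
  gripper: [1,1,1,1]

```text
time: 4.32
position: [0.4961, 0.0977, 0.3193]
tool_rot: [0.996, 0.085, 0.003, -0.0]
ft_force: [0.6, 0.3, 0.4]
grip_width: 0.0005
grip_force: 0.0
```

Call:
arm_command:
  delta_rot:
    - [0,0,0]
    - [0,0,0]
    - [0,0,0]
    - [0,0,0]
    - [0,0,0]
    - [0,0,0]
    - [0,0,0]
    - [0,0,0]
    - [0,0,0]
  delta_pos:
    - [0.133,0.171,0.0]
    - [0.133,0.171,0.0]
    - [0.133,0.171,0.0]
    - [0.133,0.171,0.0]
    - [0.133,0.171,0.0]
    - [0.133,0.171,0.02]
    - [0.133,0.171,0.03]
    - [0.133,0.171,0.03]
    - [0.133,0.171,0.03]
  gripper: [-0.2,-0.2,-0.2,-0.2,-0.2,-0.2,-0.2,-0.2,-0.2]

```text
time: 5.07
position: [0.6525, -0.0476, 0.2844]
tool_rot: [0.996, 0.085, -0.003, -0.001]
ft_force: [0.3, -0.1, 0.4]
grip_width: 0.0492
grip_force: 0.0
```

```bash
python3 - <<'E'
from h import *
np.set_printoptions(precision=4,suppress=True)
wrist("w2"); x=np.load("pose.npy")
print(proj("w2",(.656,-.05,.234)),proj("w2",(.656,-.05,.183)),proj("w2",g2w(x,(.01,-.115,.178))))
E
```

```text
[ 0.6525 -0.0476  0.2844] [ 0.9963  0.0853 -0.0031 -0.0015] [ 0.2612 -0.0558  0.3846] [-0.2437  0.5141  1.2752  0.0009  1.359   1.1561] 0.049215282744608305
[323.3965 257.6733] [322.7421 233.8013] [331.3495 296.3609]
```

View pics/w2.png

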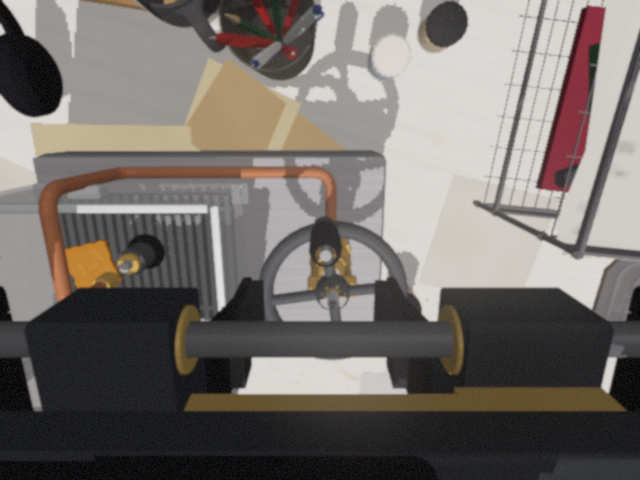

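Handle top is at (325,254), about 4 px from predicted, so I shift about 5 mm in tool x and 4 mm in tool y, then descend and grip.

Call:
arm_command:
  delta_rot:
    - [0,0,0]
    - [0,0,0]
    - [0,0,0]
    - [0,0,0]
    - [0,0,0]
    - [0,0,0]
    - [0,0,0]
    - [0,0,0]
    - [0,0,0]
    - [0,0,0]
    - [0,0,0]
  delta_pos:
    - [0.005,0.004,0.01]
    - [0.005,0.004,0.03]
    - [0.005,0.004,0.05]
    - [0.005,0.004,0.07]
    - [0.005,0.004,0.085]
    - [0.005,0.004,0.092]
    - [0.005,0.004,0.092]
    - [0.005,0.004,0.092]
    - [0.005,0.004,0.092]
    - [0.005,0.004,0.092]
    - [0.005,0.004,0.092]
  gripper: [-0.1,-0.1,-0.1,-0.1,-0.1,-0.1,-0.1,1,1,1,1]
  grip_force: 12

```text
time: 6.03
position: [0.6611, -0.0523, 0.1965]
tool_rot: [0.996, 0.085, 0.001, 0.0]
ft_force: [-0.3, 0.6, 0.2]
grip_width: 0.029
grip_force: 0.0
```

Call:
arm_command:
  delta_rot:
    - [0,0,0]
    - [0,0,0]
    - [0,0,0]
  delta_pos:
    - [0,0,0]
    - [0,0,0]
    - [0,0,0]
  gripper: [1,1,1]

```text
time: 6.28
position: [0.6607, -0.0517, 0.196]
tool_rot: [0.996, 0.085, 0.001, -0.0]
ft_force: [-1.0, 2.1, 3.4]
grip_width: 0.0192
grip_force: 12.0
```

```bash
cat > arc.py <<'E'
import sys,numpy as np
# arc.py a0 step n r : rows in tool axes, a = world angle - tool yaw, deg
a0,st,n,r=map(float,sys.argv[1:5]); a=np.radians(a0+st*np.arange(1,int(n)+1)); b=np.radians(a0)
print([[round(r*(np.cos(t)-np.cos(b)),4),round(-r*(np.sin(t)-np.sin(b)),4),0] for t in a])
E
python3 arc.py 6 -7.5 6 .05; python3 - <<'E'
from rig import status
o=status.get_obs();print(o["moment"],o["ft_force"])
E
```

```text
[[np.float64(0.0003), np.float64(0.0065), 0], [np.float64(-0.0003), np.float64(0.013), 0], [np.float64(-0.0018), np.float64(0.0194), 0], [np.float64(-0.004), np.float64(0.0256), 0], [np.float64(-0.0071), np.float64(0.0314), 0], [np.float64(-0.0109), np.float64(0.0367), 0]]
[ 0.34727373  0.11063476 -0.00300504] [-0.96967964  2.08038659  3.41467932]
```

Call:
arm_command:
  delta_rot:
    - [0,0,0]
    - [0,0,0]
    - [0,0,0]
    - [0,0,0]
    - [0,0,0]
    - [0,0,0]
    - [0,0,0]
  delta_pos:
    - [0.0003,0.0065,0]
    - [-0.0003,0.013,0]
    - [-0.0018,0.0194,0]
    - [-0.004,0.0256,0]
    - [-0.0071,0.0314,0]
    - [-0.0109,0.0367,0]
    - [-0.0109,0.0367,0]
  gripper: [1,1,1,1,1,1,1]

```text
time: 6.87
position: [0.6545, -0.0915, 0.1959]
tool_rot: [0.996, 0.084, -0.001, -0.0]
ft_force: [-4.0, 0.2, 6.8]
grip_width: 0.0192
grip_force: 12.0
```

```bash
sed -i 's/print(\[\[/print([[float(v) for v in w] for w in [[/; s/ for t in a\])/ for t in a]])/' arc.py; python3 arc.py -39 -10 6 .05;python3 arc.py -99 -10 6 .05
```

```text
[[-0.0061, 0.0063, 0.0], [-0.0131, 0.0114, 0.0], [-0.0209, 0.0152, 0.0], [-0.0293, 0.0176, 0.0], [-0.038, 0.0185, 0.0], [-0.0467, 0.0179, 0.0]]
[[-0.0085, -0.0021, 0.0], [-0.0164, -0.0057, 0.0], [-0.0236, -0.0105, 0.0], [-0.0299, -0.0166, 0.0], [-0.035, -0.0236, 0.0], [-0.0389, -0.0315, 0.0]]
```

Call:
arm_command:
  delta_rot:
    - [0,0,0]
    - [0,0,0]
    - [0,0,0]
    - [0,0,0]
    - [0,0,0]
    - [0,0,0]
    - [0,0,0]
  delta_pos:
    - [-0.0061,0.0063,0.0]
    - [-0.0131,0.0114,0.0]
    - [-0.0209,0.0152,0.0]
    - [-0.0293,0.0176,0.0]
    - [-0.038,0.0185,0.0]
    - [-0.0467,0.0179,0.0]
    - [-0.0467,0.0179,0.0]
  gripper: [1,1,1,1,1,1,1]

```text
time: 7.45
position: [0.6119, -0.1146, 0.1959]
tool_rot: [0.996, 0.084, 0.0, -0.002]
ft_force: [-2.0, 5.6, 6.3]
grip_width: 0.0191
grip_force: 12.0
```

Call:
arm_command:
  delta_rot:
    - [0,0,0]
    - [0,0,0]
    - [0,0,0]
    - [0,0,0]
    - [0,0,0]
    - [0,0,0]
    - [0,0,0]
  delta_pos:
    - [-0.0085,-0.0021,0.0]
    - [-0.0164,-0.0057,0.0]
    - [-0.0236,-0.0105,0.0]
    - [-0.0299,-0.0166,0.0]
    - [-0.035,-0.0236,0.0]
    - [-0.0389,-0.0315,0.0]
    - [-0.0389,-0.0315,0.0]
  gripper: [1,1,1,1,1,1,1]

```text
time: 8.03
position: [0.5697, -0.0907, 0.196]
tool_rot: [0.996, 0.085, 0.001, 0.0]
ft_force: [2.4, 2.8, 4.4]
grip_width: 0.0192
grip_force: 12.0
```

```bash
for a in -159 -219 -279 -339 ; do python3 arc.py $a -10 6 .05; done
python3 - <<'E'
from rig import status
o=status.get_obs();print(o["position"],o["ft_force"])
E
```

```text
[[-0.0024, -0.0084, 0.0], [-0.0033, -0.017, 0.0], [-0.0027, -0.0257, 0.0], [-0.0006, -0.0342, 0.0], [0.0029, -0.0422, 0.0], [0.0078, -0.0494, 0.0]]
[[0.0061, -0.0063, 0.0], [0.0131, -0.0114, 0.0], [0.0209, -0.0152, 0.0], [0.0293, -0.0176, 0.0], [0.038, -0.0185, 0.0], [0.0467, -0.0179, 0.0]]
[[0.0085, 0.0021, 0.0], [0.0164, 0.0057, 0.0], [0.0236, 0.0105, 0.0], [0.0299, 0.0166, 0.0], [0.035, 0.0236, 0.0], [0.0389, 0.0315, 0.0]]
[[0.0024, 0.0084, 0.0], [0.0033, 0.017, 0.0], [0.0027, 0.0257, 0.0], [0.0006, 0.0342, 0.0], [-0.0029, 0.0422, 0.0], [-0.0078, 0.0494, 0.0]]
[ 0.56969596 -0.09072079  0.19595704] [2.358531   2.7714557  4.36070499]
```

Call:
arm_command:
  delta_rot:
    - [0,0,0]
    - [0,0,0]
    - [0,0,0]
    - [0,0,0]
    - [0,0,0]
    - [0,0,0]
    - [0,0,0]
  delta_pos:
    - [-0.0024,-0.0084,0.0]
    - [-0.0033,-0.017,0.0]
    - [-0.0027,-0.0257,0.0]
    - [-0.0006,-0.0342,0.0]
    - [0.0029,-0.0422,0.0]
    - [0.0078,-0.0494,0.0]
    - [0.0078,-0.0494,0.0]
  gripper: [1,1,1,1,1,1,1]

```text
time: 8.62
position: [0.5683, -0.0407, 0.1959]
tool_rot: [0.996, 0.086, -0.0, 0.0]
ft_force: [1.1, 1.6, 8.5]
grip_width: 0.0191
grip_force: 12.0
```

Call:
arm_command:
  delta_rot:
    - [0,0,0]
    - [0,0,0]
    - [0,0,0]
    - [0,0,0]
    - [0,0,0]
    - [0,0,0]
    - [0,0,0]
  delta_pos:
    - [0.0061,-0.0063,0.0]
    - [0.0131,-0.0114,0.0]
    - [0.0209,-0.0152,0.0]
    - [0.0293,-0.0176,0.0]
    - [0.038,-0.0185,0.0]
    - [0.0467,-0.0179,0.0]
    - [0.0467,-0.0179,0.0]
  gripper: [1,1,1,1,1,1,1]

```text
time: 9.2
position: [0.6118, -0.0145, 0.1959]
tool_rot: [0.996, 0.085, -0.0, -0.001]
ft_force: [1.1, 3.2, 8.8]
grip_width: 0.0192
grip_force: 12.0
```

Call:
arm_command:
  delta_rot:
    - [0,0,0]
    - [0,0,0]
    - [0,0,0]
    - [0,0,0]
    - [0,0,0]
    - [0,0,0]
    - [0,0,0]
  delta_pos:
    - [0.0085,0.0021,0.0]
    - [0.0164,0.0057,0.0]
    - [0.0236,0.0105,0.0]
    - [0.0299,0.0166,0.0]
    - [0.035,0.0236,0.0]
    - [0.0389,0.0315,0.0]
    - [0.0389,0.0315,0.0]
  gripper: [1,1,1,1,1,1,1]

```text
time: 9.78
position: [0.6564, -0.0409, 0.1959]
tool_rot: [0.996, 0.085, 0.001, 0.0]
ft_force: [2.7, -0.6, 6.2]
grip_width: 0.0189
grip_force: 12.0
```

```bash
python3 - <<'E'
import numpy as np
from scipy.optimize import least_squares
p=np.array([(.6607,-.0517),(.6545,-.0915),(.6119,-.1146),(.5697,-.0907),(.5683,-.0407),(.6118,-.0145)])
r=least_squares(lambda x:np.hypot(*(p-x[:2]).T)-x[2],[.61,-.065,.05]);print(r.x,r.fun,np.degrees(np.arctan2(*(p-r.x[:2]).T[::-1]))-9.8)
E
```

```text
[ 0.61233257 -0.06453802  0.05004805] [-5.83177993e-06  2.33282891e-06  1.57996832e-05 -2.82000729e-05
  2.30883249e-05 -7.18881515e-06] [   5.06508577  -42.3949656  -100.29506176 -158.26415157  141.77010303
   80.80979253]
```

Call:
arm_command:
  delta_rot:
    - [0,0,0]
    - [0,0,0]
    - [0,0,0]
    - [0,0,0]
    - [0,0,0]
    - [0,0,0]
    - [0,0,0]
  delta_pos:
    - [0.0024,0.0084,0.0]
    - [0.0033,0.017,0.0]
    - [0.0027,0.0257,0.0]
    - [0.0006,0.0342,0.0]
    - [-0.0029,0.0422,0.0]
    - [-0.0078,0.0494,0.0]
    - [-0.0078,0.0494,0.0]
  gripper: [1,1,1,1,1,1,1]

```text
time: 10.37
position: [0.6469, -0.0807, 0.1945]
tool_rot: [0.996, 0.086, -0.01, -0.01]
ft_force: [-18.7, 15.3, 17.3]
grip_width: 0.0554
grip_force: 11.7
```

Stop met: the handle pushed the fingers open. I'll back up the commanded path so the fingers re-close around the handle.

```bash
python3 arc.py -39 5 6 .05
```

```text
[[0.0026, -0.0035, 0.0], [0.0049, -0.0072, 0.0], [0.0068, -0.0111, 0.0], [0.0084, -0.0152, 0.0], [0.0097, -0.0194, 0.0], [0.0105, -0.0236, 0.0]]
```

Call:
arm_command:
  delta_rot:
    - [0,0,0]
    - [0,0,0]
    - [0,0,0]
    - [0,0,0]
    - [0,0,0]
    - [0,0,0]
    - [0,0,0]
    - [0,0,0]
    - [0,0,0]
  delta_pos:
    - [0.0026,-0.0035,0.0]
    - [0.0049,-0.0072,0.0]
    - [0.0068,-0.0111,0.0]
    - [0.0084,-0.0152,0.0]
    - [0.0097,-0.0194,0.0]
    - [0.0105,-0.0236,0.0]
    - [0.0105,-0.0236,0.0]
    - [0.0105,-0.0236,0.0]
    - [0.0105,-0.0236,0.0]
  gripper: [1,1,1,1,1,1,1,1,1]

```text
time: 11.12
position: [0.6404, -0.0608, 0.1936]
tool_rot: [0.996, 0.087, -0.025, -0.006]
ft_force: [-39.0, 4.2, 26.7]
grip_width: 0.0003
grip_force: 21.2
```

```bash
cat > st.py <<'E'
from rig import status
import numpy as np
o=status.get_obs();p=o["position"][:2]-[.61233,-.06454]
print(o["time"],o["position"].round(5),o["tool_rot"].round(4),o["ft_force"].round(1),o["moment"].round(2),o["grip_width"],o["grip_force"],"r",np.hypot(*p),"alpha",np.degrees(np.arctan2(p[1],p[0]))-9.8)
E
python3 st.py
```

```text
11.1167 [ 0.64035 -0.06084  0.19365] [ 0.9959  0.0866 -0.0252 -0.006 ] [-39.    4.2  26.7] [0.97 5.99 0.26] 0.0003283854918312977 21.24073061655281 r 0.028265306084821112 alpha -2.2869461724244555
```

The fingers slipped to the inside of the handle and are pressing on it. I'll relieve that, lift, open and regrip.

Call:
arm_command:
  delta_rot:
    - [0,0,0]
    - [0,0,0]
    - [0,0,0]
    - [0,0,0]
    - [0,0,0]
    - [0,0,0]
    - [0,0,0]
    - [0,0,0]
    - [0,0,0]
  delta_pos:
    - [-0.012,0,0]
    - [-0.024,0,0]
    - [-0.026,0,-0.01]
    - [-0.026,0,-0.03]
    - [-0.026,0,-0.06]
    - [-0.026,0,-0.09]
    - [-0.026,0,-0.09]
    - [-0.026,0,-0.09]
    - [-0.026,0,-0.09]
  gripper: [1,1,1,1,1,-0.1,-0.1,-0.1,-0.1]

```text
time: 11.87
position: [0.6359, -0.0695, 0.2844]
tool_rot: [0.996, 0.085, -0.001, -0.0]
ft_force: [0.5, -1.5, -1.1]
grip_width: 0.0193
grip_force: 0.0
```

```bash
python3 st.py; python3 - <<'E'
from h import *
np.set_printoptions(precision=4,suppress=True)
wrist("w3")
import cv2
for a in(-15,-10,-5,0): print(a,[proj("w3",(.6108+.05*np.cos(np.radians(a+9.8)),-.0645+.05*np.sin(np.radians(a+9.8)),z)) for z in(.234,.185)])
E
```

```text
11.8667 [ 0.63587 -0.06953  0.28442] [ 9.964e-01  8.500e-02 -1.200e-03 -2.000e-04] [ 0.5 -1.5 -1.1] [-0.   -0.01 -0.04] 0.019314868079641206 0.0 r 0.024064804061153244 alpha -21.769143188932375
[ 0.6359 -0.0695  0.2844] [ 0.9964  0.085  -0.0012 -0.0002] [ 0.4596 -1.498  -1.1265] [-0.2831  0.4902  1.3181 -0.0006  1.3356  1.1177] 0.019314868079641206
-15 [array([324.5724, 221.2788]), array([323.5005, 204.3892])]
-10 [array([316.8824, 219.6284]), array([317.1789, 203.0163])]
-5 [array([309.0599, 218.6357]), array([310.7506, 202.1906])]
0 [array([301.1755, 218.3108]), array([304.2718, 201.9204])]
```

View pics/w3.png

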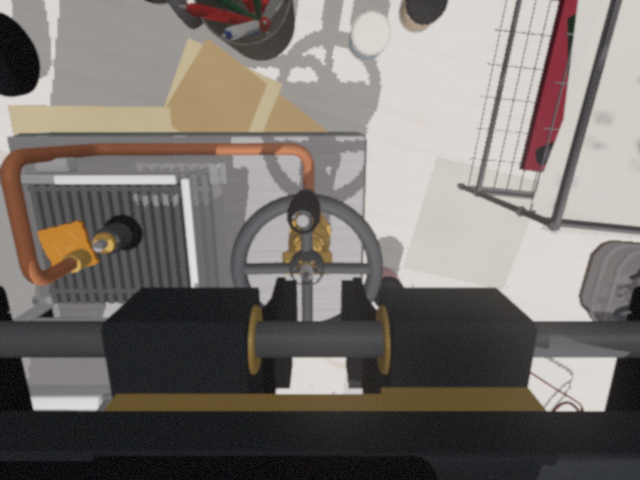

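The handle top is at (303,217), which gives α ≈ -1° at the stop. I'll regrip there.

Call:
arm_command:
  delta_rot:
    - [0,0,0]
    - [0,0,0]
    - [0,0,0]
    - [0,0,0]
    - [0,0,0]
    - [0,0,0]
    - [0,0,0]
    - [0,0,0]
    - [0,0,0]
    - [0,0,0]
    - [0,0,0]
    - [0,0,0]
  delta_pos:
    - [0.026,-0.008,0.0]
    - [0.026,-0.008,0.01]
    - [0.026,-0.008,0.03]
    - [0.026,-0.008,0.05]
    - [0.026,-0.008,0.07]
    - [0.026,-0.008,0.085]
    - [0.026,-0.008,0.091]
    - [0.026,-0.008,0.091]
    - [0.026,-0.008,0.091]
    - [0.026,-0.008,0.091]
    - [0.026,-0.008,0.091]
    - [0.026,-0.008,0.091]
  gripper: [-0.1,-0.1,-0.1,-0.1,-0.1,-0.1,-0.1,-0.1,1,1,1,1]
  grip_force: 20

```text
time: 12.92
position: [0.6615, -0.0575, 0.1954]
tool_rot: [0.996, 0.085, 0.001, 0.0]
ft_force: [-0.1, -0.7, 0.1]
grip_width: 0.0285
grip_force: 0.0
```

Call:
arm_command:
  delta_rot:
    - [0,0,0]
    - [0,0,0]
    - [0,0,0]
    - [0,0,0]
  delta_pos:
    - [0,0,0]
    - [0,0,0]
    - [0,0,0]
    - [0,0,0]
  gripper: [1,1,1,1]

```text
time: 13.25
position: [0.661, -0.0561, 0.195]
tool_rot: [0.996, 0.085, 0.0, -0.001]
ft_force: [-1.3, 4.1, 5.9]
grip_width: 0.0191
grip_force: 20.0
```

```bash
python3 st.py
```

```text
13.25 [ 0.66096 -0.0561   0.19502] [ 9.964e-01  8.510e-02  4.000e-04 -8.000e-04] [-1.3  4.1  5.9] [ 0.84  0.22 -0.03] 0.019062421119758307 20.0005322745983 r 0.049355782933008074 alpha 0.04767324685607832
```

Call:
arm_command:
  delta_rot:
    - [0,0,0]
    - [0,0,0]
    - [0,0,0]
    - [0,0,0]
    - [0,0,0]
  delta_pos:
    - [0,0.001,0]
    - [0,0.002,0]
    - [0,0.003,0]
    - [0,0.004,0]
    - [0,0.004,0]
  gripper: [1,1,1,1,1]

```text
time: 13.67
position: [0.661, -0.0563, 0.195]
tool_rot: [0.996, 0.085, -0.0, -0.004]
ft_force: [-1.3, 11.9, 6.9]
grip_width: 0.0187
grip_force: 20.0
```

```bash
python3 st.py
```

```text
13.6667 [ 0.66097 -0.0563   0.19499] [ 9.964e-01  8.490e-02 -1.000e-04 -4.300e-03] [-1.3 11.9  6.9] [ 2.2   0.31 -0.07] 0.01868399599978033 20.00085868749011 r 0.049334720477974256 alpha -0.18435414838151765
```

Stop confirmed: 12 N of push moved it only 0.2 mm, and α at the stop is about -0.1°. Next come two turns anticlockwise.

```bash
python3 arc.py 0 10 12 .05; python3 arc.py 120 10 12 .05; python3 arc.py 240 10 12 .05
```

```text
[[-0.0008, -0.0087, 0.0], [-0.003, -0.0171, 0.0], [-0.0067, -0.025, 0.0], [-0.0117, -0.0321, 0.0], [-0.0179, -0.0383, 0.0], [-0.025, -0.0433, 0.0], [-0.0329, -0.047, 0.0], [-0.0413, -0.0492, 0.0], [-0.05, -0.05, 0.0], [-0.0587, -0.0492, 0.0], [-0.0671, -0.047, 0.0], [-0.075, -0.0433, 0.0]]
[[-0.0071, 0.005, 0.0], [-0.0133, 0.0112, 0.0], [-0.0183, 0.0183, 0.0], [-0.022, 0.0262, 0.0], [-0.0242, 0.0346, 0.0], [-0.025, 0.0433, 0.0], [-0.0242, 0.052, 0.0], [-0.022, 0.0604, 0.0], [-0.0183, 0.0683, 0.0], [-0.0133, 0.0754, 0.0], [-0.0071, 0.0816, 0.0], [-0.0, 0.0866, 0.0]]
[[0.0079, 0.0037, 0.0], [0.0163, 0.0059, 0.0], [0.025, 0.0067, 0.0], [0.0337, 0.0059, 0.0], [0.0421, 0.0037, 0.0], [0.05, 0.0, 0.0], [0.0571, -0.005, 0.0], [0.0633, -0.0112, 0.0], [0.0683, -0.0183, 0.0], [0.072, -0.0262, 0.0], [0.0742, -0.0346, 0.0], [0.075, -0.0433, 0.0]]
```

Call:
arm_command:
  delta_rot:
    - [0,0,0]
    - [0,0,0]
    - [0,0,0]
  delta_pos:
    - [0,-0.002,0]
    - [0,-0.004,0]
    - [0,-0.005,0]
  gripper: [1,1,1]

```text
time: 13.92
position: [0.661, -0.056, 0.195]
tool_rot: [0.996, 0.085, 0.001, 0.0]
ft_force: [-2.0, 1.2, 5.9]
grip_width: 0.019
grip_force: 20.0
```

Call:
arm_command:
  delta_rot:
    - [0,0,0]
    - [0,0,0]
    - [0,0,0]
    - [0,0,0]
    - [0,0,0]
    - [0,0,0]
    - [0,0,0]
    - [0,0,0]
    - [0,0,0]
    - [0,0,0]
    - [0,0,0]
    - [0,0,0]
  delta_pos:
    - [-0.0008,-0.0087,0.0]
    - [-0.003,-0.0171,0.0]
    - [-0.0067,-0.025,0.0]
    - [-0.0117,-0.0321,0.0]
    - [-0.0179,-0.0383,0.0]
    - [-0.025,-0.0433,0.0]
    - [-0.0329,-0.047,0.0]
    - [-0.0413,-0.0492,0.0]
    - [-0.05,-0.05,0.0]
    - [-0.0587,-0.0492,0.0]
    - [-0.0671,-0.047,0.0]
    - [-0.075,-0.0433,0.0]
  gripper: [1,1,1,1,1,1,1,1,1,1,1,1]

```text
time: 14.92
position: [0.5802, -0.0256, 0.195]
tool_rot: [0.996, 0.085, 0.002, -0.0]
ft_force: [2.1, 1.7, 4.1]
grip_width: 0.0189
grip_force: 20.0
```

```bash
python3 st.py
```

```text
14.9167 [ 0.5802  -0.02565  0.19499] [ 9.964e-01  8.510e-02  1.900e-03 -1.000e-04] [2.1 1.7 4.1] [ 0.09 -0.42 -0.03] 0.0189167101678124 20.000934874406084 r 0.050449857789841734 alpha 119.75970349311858
```

Tracking well (α = 119.8).

Call:
arm_command:
  delta_rot:
    - [0,0,0]
    - [0,0,0]
    - [0,0,0]
    - [0,0,0]
    - [0,0,0]
    - [0,0,0]
    - [0,0,0]
    - [0,0,0]
    - [0,0,0]
    - [0,0,0]
    - [0,0,0]
    - [0,0,0]
  delta_pos:
    - [-0.0071,0.005,0.0]
    - [-0.0133,0.0112,0.0]
    - [-0.0183,0.0183,0.0]
    - [-0.022,0.0262,0.0]
    - [-0.0242,0.0346,0.0]
    - [-0.025,0.0433,0.0]
    - [-0.0242,0.052,0.0]
    - [-0.022,0.0604,0.0]
    - [-0.0183,0.0683,0.0]
    - [-0.0133,0.0754,0.0]
    - [-0.0071,0.0816,0.0]
    - [0.0,0.0866,0.0]
  gripper: [1,1,1,1,1,1,1,1,1,1,1,1]

```text
time: 15.92
position: [0.5933, -0.1111, 0.1949]
tool_rot: [0.996, 0.085, -0.001, -0.001]
ft_force: [-0.5, 2.1, 7.9]
grip_width: 0.019
grip_force: 20.0
```

Call:
arm_command:
  delta_rot:
    - [0,0,0]
    - [0,0,0]
    - [0,0,0]
    - [0,0,0]
    - [0,0,0]
    - [0,0,0]
    - [0,0,0]
    - [0,0,0]
    - [0,0,0]
    - [0,0,0]
    - [0,0,0]
    - [0,0,0]
  delta_pos:
    - [0.0079,0.0037,0.0]
    - [0.0163,0.0059,0.0]
    - [0.025,0.0067,0.0]
    - [0.0337,0.0059,0.0]
    - [0.0421,0.0037,0.0]
    - [0.05,0.0,0.0]
    - [0.0571,-0.005,0.0]
    - [0.0633,-0.0112,0.0]
    - [0.0683,-0.0183,0.0]
    - [0.072,-0.0262,0.0]
    - [0.0742,-0.0346,0.0]
    - [0.075,-0.0433,0.0]
  gripper: [1,1,1,1,1,1,1,1,1,1,1,1]

```text
time: 16.92
position: [0.6612, -0.0569, 0.195]
tool_rot: [0.996, 0.085, 0.001, 0.001]
ft_force: [0.1, -2.5, 6.5]
grip_width: 0.0185
grip_force: 20.0
```

```bash
python3 st.py
```

```text
16.9167 [ 0.66115 -0.05688  0.195  ] [9.964e-01 8.500e-02 7.000e-04 1.200e-03] [ 0.1 -2.5  6.5] [-0.41  0.15  0.01] 0.018517741721205114 20.000354050371243 r 0.04941785767789999 alpha -0.8868479811088239
```

One turn done; now the second.

Call:
arm_command:
  delta_rot:
    - [0,0,0]
    - [0,0,0]
    - [0,0,0]
    - [0,0,0]
    - [0,0,0]
    - [0,0,0]
    - [0,0,0]
    - [0,0,0]
    - [0,0,0]
    - [0,0,0]
    - [0,0,0]
    - [0,0,0]
  delta_pos:
    - [-0.0008,-0.0087,0.0]
    - [-0.003,-0.0171,0.0]
    - [-0.0067,-0.025,0.0]
    - [-0.0117,-0.0321,0.0]
    - [-0.0179,-0.0383,0.0]
    - [-0.025,-0.0433,0.0]
    - [-0.0329,-0.047,0.0]
    - [-0.0413,-0.0492,0.0]
    - [-0.05,-0.05,0.0]
    - [-0.0587,-0.0492,0.0]
    - [-0.0671,-0.047,0.0]
    - [-0.075,-0.0433,0.0]
  gripper: [1,1,1,1,1,1,1,1,1,1,1,1]

```text
time: 17.92
position: [0.5802, -0.0256, 0.195]
tool_rot: [0.996, 0.085, 0.002, -0.0]
ft_force: [2.1, 0.5, 4.9]
grip_width: 0.0187
grip_force: 20.0
```

Call:
arm_command:
  delta_rot:
    - [0,0,0]
    - [0,0,0]
    - [0,0,0]
    - [0,0,0]
    - [0,0,0]
    - [0,0,0]
    - [0,0,0]
    - [0,0,0]
    - [0,0,0]
    - [0,0,0]
    - [0,0,0]
    - [0,0,0]
  delta_pos:
    - [-0.0071,0.005,0.0]
    - [-0.0133,0.0112,0.0]
    - [-0.0183,0.0183,0.0]
    - [-0.022,0.0262,0.0]
    - [-0.0242,0.0346,0.0]
    - [-0.025,0.0433,0.0]
    - [-0.0242,0.052,0.0]
    - [-0.022,0.0604,0.0]
    - [-0.0183,0.0683,0.0]
    - [-0.0133,0.0754,0.0]
    - [-0.0071,0.0816,0.0]
    - [0.0,0.0866,0.0]
  gripper: [1,1,1,1,1,1,1,1,1,1,1,1]

```text
time: 18.92
position: [0.5934, -0.1111, 0.1949]
tool_rot: [0.996, 0.085, -0.001, -0.001]
ft_force: [-2.4, 2.6, 9.1]
grip_width: 0.0185
grip_force: 20.0
```

Call:
arm_command:
  delta_rot:
    - [0,0,0]
    - [0,0,0]
    - [0,0,0]
    - [0,0,0]
    - [0,0,0]
    - [0,0,0]
    - [0,0,0]
    - [0,0,0]
    - [0,0,0]
    - [0,0,0]
    - [0,0,0]
    - [0,0,0]
  delta_pos:
    - [0.0079,0.0037,0.0]
    - [0.0163,0.0059,0.0]
    - [0.025,0.0067,0.0]
    - [0.0337,0.0059,0.0]
    - [0.0421,0.0037,0.0]
    - [0.05,0.0,0.0]
    - [0.0571,-0.005,0.0]
    - [0.0633,-0.0112,0.0]
    - [0.0683,-0.0183,0.0]
    - [0.072,-0.0262,0.0]
    - [0.0742,-0.0346,0.0]
    - [0.075,-0.0433,0.0]
  gripper: [1,1,1,1,1,1,1,1,1,1,1,1]

```text
time: 19.92
position: [0.6612, -0.0569, 0.195]
tool_rot: [0.996, 0.085, 0.001, 0.001]
ft_force: [-0.6, -1.8, 6.6]
grip_width: 0.0191
grip_force: 20.0
```

Call:
arm_command:
  delta_rot:
    - [0,0,0]
    - [0,0,0]
  delta_pos:
    - [0,-0.0005,0]
    - [0,-0.0005,0]
  gripper: [1,1]

```text
time: 20.08
position: [0.6607, -0.0546, 0.195]
tool_rot: [0.996, 0.085, 0.001, -0.0]
ft_force: [0.7, 2.2, 6.5]
grip_width: 0.0189
grip_force: 20.0
```

```bash
python3 st.py
```

```text
20.0833 [ 0.6607  -0.0546   0.19501] [ 9.964e-01  8.530e-02  7.000e-04 -2.000e-04] [0.7 2.2 6.5] [ 0.26  0.03 -0.06] 0.018900315320509124 20.0007474567974 r 0.049375253932422716 alpha 1.8100142841574165
```

Call:
arm_command:
  delta_rot:
    - [0,0,0]
    - [0,0,0]
    - [0,0,0]
    - [0,0,0]
  delta_pos:
    - [0,0.001,0]
    - [0,0.002,0]
    - [0,0.002,0]
    - [0,0.002,0]
  gripper: [1,1,1,1]

```text
time: 20.42
position: [0.661, -0.0567, 0.195]
tool_rot: [0.996, 0.085, 0.001, -0.001]
ft_force: [-0.2, 2.0, 7.8]
grip_width: 0.0187
grip_force: 20.0
```

```bash
python3 st.py
```

```text
20.4167 [ 0.66105 -0.05665  0.19502] [ 9.964e-01  8.500e-02  7.000e-04 -6.000e-04] [-0.2  2.   7.8] [ 0.29  0.01 -0.  ] 0.01867292615761981 20.000786760938354 r 0.04935406083912851 alpha -0.6024699937828206
```

Call:
arm_command:
  delta_rot:
    - [0,0,0]
    - [0,0,0]
    - [0,0,0]
  delta_pos:
    - [0,-0.0006,0]
    - [0,-0.0006,0]
    - [0,-0.0006,0]
  gripper: [1,1,1]

```text
time: 20.67
position: [0.6611, -0.0566, 0.195]
tool_rot: [0.996, 0.085, 0.001, -0.0]
ft_force: [0.1, 0.9, 6.6]
grip_width: 0.0189
grip_force: 20.0
```

```bash
python3 st.py; python3 - <<'E'
from h import *
wrist("w4")
from rig import viewer
import cv2
a=viewer.camera("scene")["pixels"][165:405,245:405]; b=viewer.camera("top")["pixels"][150:300,170:390]
a=cv2.resize(a,(320,480));b=cv2.resize(b,(480,327));c=np.zeros((480,800,3),np.uint8);c[:,:320]=a;c[:327,320:]=b
cv2.imwrite("pics/end.png",c)
E
```

```text
20.6667 [ 0.66106 -0.0566   0.19501] [ 9.964e-01  8.500e-02  8.000e-04 -1.000e-04] [0.1 0.9 6.6] [0.15 0.01 0.  ] 0.01890252589665214 20.000803741277196 r 0.04937556701147726 alpha -0.5479052260368285
[ 0.66106322 -0.05660146  0.19500776] [ 9.96378126e-01  8.50294341e-02  7.88162110e-04 -5.76570911e-05] [0.14124313 0.85531389 6.58675211] [-2.53798694e-01  6.08524998e-01  1.35770178e+00  6.86184402e-04
  1.17391765e+00  1.14646834e+00] 0.01890252589665214
```

View pics/end.png

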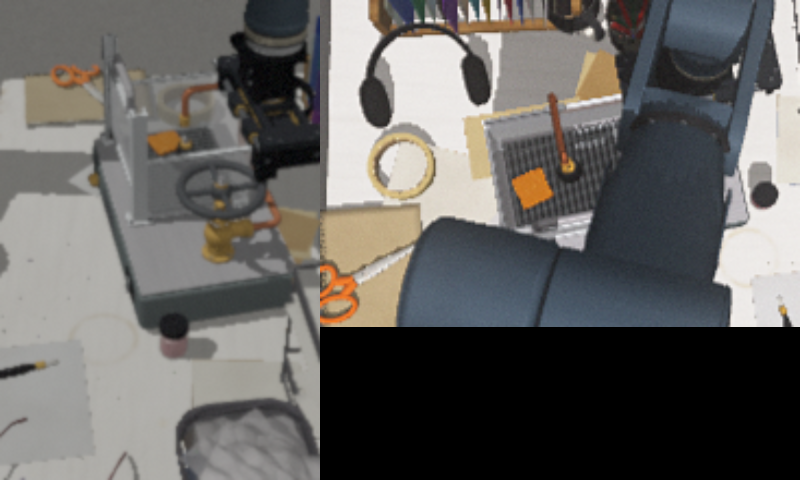

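The final view shows the screen down, the tile, jar and tape unmoved, and the handle gripped about 0.5° from two full turns.

```bash
python3 -c "
from rig import robot
print(robot.hand_in())"
```

```text
the job is handed in; nothing more can be done
None
```

I handed the job in with the splash screen down on its stops and the valve shut against its stop, then opened two turns (about 0.5° off by measurement) with the handle still gripped; at the stop the gripper slipped off the handle once, pressing on it with about 39 N sideways and 27 N vertically (about 47 N together, by the fingers), and I regripped and rechecked the stop before backing off.

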